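Take the terminal cover off a battery pack in its test nest

TASK

The contacts of the battery pack in the test nest have to be bared for its test. With a fingertip press the pack's yellow snap tab in, keep it in until the red terminal cover starts to slide, and push the cover along its rails right off their end, so that it is left lying flat on the nest plate. Only press and push: do not lift the cover or force it off with the tab out, and leave the other things on the bench alone.

Things in the scene. Friction and masses are not known exactly. Their poses are not given: they have to be found in the camera images.
- nest: Aluminium test nest fixed to the bench, 290 x 140 mm, flat top 50 mm up. Origin: centre of its underside; x along its length, the way the cover slides off; z up. A black battery pack is sunk flush at its negative-x end; the pack's contact deck, 60 mm wide, stands 12 mm proud (62 mm up) from x -95 to -24 mm. The bare end, x -9 to +145 mm, is where the cover goes. Low (6 mm) side clamps.
- seat (a point): Fixed point of the nest at x -57, y 0, z 52 mm: where the cover's origin lies when it is home. Axes as the nest's. The cover is off the rails once it has moved 71 mm along +x from here; after 164 mm its far end reaches the end of the plate.
- cover: Loose red plastic terminal cover, 76 (x) x 69 x 28 mm high, about 70 g, hooked under the deck's two rails with 1.5 mm play. Origin: centre of its underside; x along the slide. Push its upright near face, at its own x -38 mm, 11 to 28 mm above its underside (63 to 80 mm above the bench). Slides with little friction; off the rails it drops 2 mm to the nest plate (origin 50 mm up).
- tab_top (a point): Centre of the top of the yellow snap tab, a ribbed pad 31 (x) x 35 mm just before the cover's near face: pad edge 1.5 mm, this point 17 mm from that face. 70 mm above the bench when out; moves with the tab. Fully in, the pad's top is still 1.5 mm above the pack's deck, so a fingertip on it can travel on in +x over the deck and push the cover's face.
- tab (a joint): How far the snap tab is pressed straight down: 0 out, 0.0065 m fully in. Spring: 2.7 N to start, 8.6 N fully in; comes out by itself. Its catch tooth stands behind the cover's near wall: the cover is free with the tab in by 4 mm or more; once it has slid 3 mm its wall holds the tooth down, and past 9 mm the tab may come out.
- screwdriver: Loose red screwdriver, 160 mm long, 26 mm thick, lying on the bench beside the nest; origin under its middle. Leave alone.
- bottle: Loose small red bottle with a black cap, 32 mm diameter, 75 mm high, standing on the bench; origin at the centre of its foot. Leave alone.
- chuck: Loose steel drill chuck, 40 mm diameter, 46 mm high, standing on the bench; origin at the centre of its foot. Leave alone.
- tape: Loose roll of black tape lying flat, 64 mm diameter, 18 mm high; origin at the centre of its underside. Leave alone.
Things that resemble listed ones, but are neither listed nor needed, are in the scene too. Leave any blue look-alike of the cover alone.

How it is judged:
By the outcome, as a careful person would: the job done as asked, in the order asked, and still so for the second after the job is handed in, with the robot touching nothing.
It also fails if it takes over 32 s, if anything falls off the work surface, if the arm or the gripper's body presses on something with over 40 N, if the wrist force passes 120 N, or if a joint passes its speed limit or range.

ROBOT

A 6-joint arm with a two-finger parallel gripper is mounted at the origin on the work surface. World frame = base frame: x ahead of the robot, y to its left, z up, the work surface at z = 0. Lengths are in m, angles in rad, forces in N, time in s.
With the tool pointing down it reaches from about 0.35 to 0.85 m from the base axis. Payload 8.1 kg.
Tool frame: the origin (TCP) lies at the very end of the fingers, on their centre line; the grasp point (between the pads) lies 19 mm behind it (robot.pinch_z is the z of the grasp point in the tool frame, in m); z points along the fingers, y is the direction in which the jaws open and shut (so a half turn about z gives the same grasp; the last joint's range is limited). The gripper opens to 93 mm and grips with 3 to 60 N. Pads are 15 mm wide; open, the fingers measure 128 mm over their backs; the gripper's body (75 mm by 188 mm) begins 65 mm behind the grasp point.
Start: joints at [-1.285, 0.13, 1.488, -0, 1.523, -0.085], TCP at [0.217, -0.559, 0.186] pointing down, gripper open.
Joint ranges: [-2.96, 2.96], [-0.89, 2.26], [0.02, 2.5], [-1.34, 4.48], [0, 2.73], [-2.66, 2.66]. Speed limits (rad/s): [2.39, 2.39, 2.79, 3.14, 3.14, 3.14].

INTERFACE

Orientations are given as a rotation vector (axis times angle).
In Python, from plant import robot gives the robot as it stands.
- The arm moves only by the tool drive_tool, never from a script. Its argument "steps" is a list of rows, each an object of numbers: "jaw": the opening, from 0 (shut) to 1 (fully open); "tx", "ty", "tz": the shift along the tool's x, y, z scaled (see below); "turn": the turn about the tool's z scaled (see below). A call has 1 to 12 rows; each row is the pose to reach, as a shift and turn from the pose commanded when the call began, along the tool's axes at that moment, turning the shorter way round; what a row does not reach only later rows make up. The controller multiplies each number of a shift by 0.3 m and each number of a turn by 180 degrees. A row lasts 1/10 s, in which the tool goes at most 50 mm and 8.59 degrees, less where a joint would pass 70% of its speed; a pose out of reach is approached as far as the arm can. A call with a number of a shift or a turn outside -1 to 1 is refused whole. A call with a gripper value outside its range is refused whole. The fingers move at their own pace and stop on an object; "force" is the grip in N (left out, the last holds). Time passes only in rows, so rows that repeat a pose let the fingers close. It gives the time, the measured TCP pose, the force and the opening at its end, in the units of the state.
- robot.read_state(): the state, without advancing time (a new reading comes with each control period).
- robot.read_camera(name): name is "scene" or "top" or "wrist"; returns (picture, depth): 384x512x3 uint8, blue, green, red; 384x512 float32, m along the optical axis (not along the pixel's ray), 0 where there is no reading.
- robot.get_calibration(name): a dict with "fx", "fy", "cx", "cy" (pixels), "eye" and "attitude" of the camera in the world. Camera axes: x right, y down, z forward; pixel columns grow to the right and rows downward; lengths in m; the calibration is good to about 2 mm. A picture is of the moment at which its call begins: read the wrist's pose just before it. get_calibration takes no time and is no camera call; for the wrist camera it gives the pose at the moment of the call.
- robot.close_job(): hands the job in, once; it reports no verdict.
The state is a dict: "t": time; "q": joint angles; "dq": joint speeds; "joint_torque": joint torques, N m; "tool_pos": TCP position; "orientation": TCP orientation; "force": force on the tool from outside, world axes, zero at the start; "wrist_torque": the same for the moment, N m; "opening": finger opening in m.
Only numpy, scipy, OpenCV 4.12 (cv2) and the standard library are available. Lean on these libraries where they do the work, as an engineer would, in place of code of your own. Each camera call takes 0.05 s, during which the arm holds its last target.

## Working session

There is one attempt and no reset: what is moved stays moved. The work goes in short steps, Python scripts to look and compute and a tool call to move; the robot and the scene stay as the last step left them, time stands still between calls to the robot, and variables do not carry over. Pictures are saved under pics/ and viewed, and the job is handed in when it is done.

Besides the shell and the picture viewer there is one more tool, called after ">>>" as name([rows], argument=value, ...), one row to a line, values as JSON. drive_tool: Moves the arm, as the interface text tells. Its arguments: {"type":"object","properties":{"steps":{"type":"array"},"force":{"type":"number"}},"required":["steps"]}

```bash
mkdir -p pics; ls; cat > h.py <<'E'
import numpy as np,cv2,pickle
from scipy.spatial.transform import Rotation as R
def snap(robot,name,tag):
    c=robot.get_calibration(name); im,d=robot.read_camera(name)
    cv2.imwrite(f'pics/{tag}.png',im); pickle.dump((c,im,d),open(f'{tag}.pkl','wb')); return c,im,d
def att(c):
    a=np.array(c['attitude'],float)
    return a if a.shape==(3,3) else (R.from_rotvec(a).as_matrix() if a.size==3 else R.from_quat(a).as_matrix())
def pts(c,d):
    v,u=np.mgrid[:d.shape[0],:d.shape[1]]
    P=np.stack([(u-c['cx'])/c['fx']*d,(v-c['cy'])/c['fy']*d,d],-1)
    return P@att(c).T+np.array(c['eye'])
def load(tag): return pickle.load(open(f'{tag}.pkl','rb'))
E
python3 - <<'E'
from plant import robot
from h import *
for n in ['scene','top']:
    c,im,d=snap(robot,n,n+'0'); print(n,c)
    cv2.imwrite(f'pics/{n}0.png',im)
s=robot.read_state();print(s['t'],s['tool_pos'],s['orientation'],s['force'],s['opening'])
E
```

```text
pics
scene {'fx': 362.9526090928, 'fy': 362.9526090928, 'cx': 254.87883863049305, 'cy': 195.98657128811215, 'eye': array([1.14896211, 0.05218886, 0.56807012]), 'attitude': array([-1.65963616, -1.79799174,  0.78009332])}
top {'fx': 407.0974459950797, 'fy': 407.0974459950797, 'cx': 256.0608143188802, 'cy': 195.25036607735063, 'eye': array([0.50972886, 0.04417214, 0.83005653]), 'attitude': array([-2.17582059,  2.15968892, -0.14586973])}
0.1 [ 0.21727449 -0.55866299  0.18519398] [-3.08612139e+00 -5.78844808e-01  2.67086703e-04] [ 0.11900683 -0.55606964 -0.11890559] 0.09295007873633443
```

View pics/top0.png

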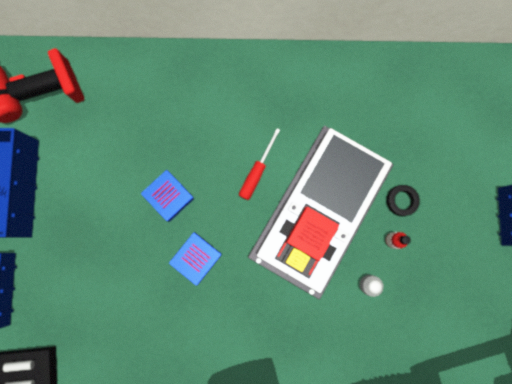

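View pics/scene0.png

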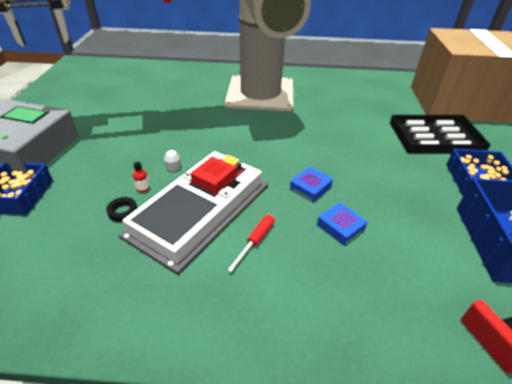

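The top view shows the nest, with the red cover at about (312,232), the yellow tab at (298,259) and the dark bare end at (345,180). The screwdriver is at (255,180), the tape at (403,200), the bottle at (398,240) and the chuck at (372,286). Only the red block on the nest beside the yellow tab fits as the cover. The blue ones at (167,195) and (195,259) are look-alikes. Next I'll confirm this in an enlarged crop and measure.

```bash
python3 - <<'E'
from h import *
c,im,d=load('top0'); P=pts(c,d)
cv2.imwrite('pics/topcrop.png',cv2.resize(im[120:305,235:430],None,fx=3.2,fy=3.2,interpolation=cv2.INTER_CUBIC))
hsv=cv2.cvtColor(im,cv2.COLOR_BGR2HSV)
H,S,V=[hsv[...,i].astype(int) for i in range(3)]
roi=np.zeros(H.shape,bool); roi[195:290,260:350]=1
y=roi&(H>20)&(H<35)&(S>150)&(V>100); r=roi&((H<8)|(H>172))&(S>150)&(V>90)
for n,m,lo,hi in (('tab',y,.06,.08),('cover',r,.07,.09)):
    q=P[m]; print(n,m.sum(),np.median(q,0)); 
    q=q[(q[:,2]>lo)&(q[:,2]<hi)]
    b=cv2.minAreaRect((q[:,:2]*1000).astype(np.float32)); print(b, np.median(q[:,2]))
# nest top plate z~0.05
roi2=np.zeros(H.shape,bool); roi2[120:305,235:400]=1
m=roi2&(P[...,2]>.044)&(P[...,2]<.056)
q=P[m]; print('nest',cv2.minAreaRect((q[:,:2]*1000).astype(np.float32)),np.median(q[:,2]))
E
```

```text
tab 26 [ 0.49399718 -0.04034512  0.06437913]
((492.7457275390625, -42.03306579589844), (20.132884979248047, 41.17436218261719), 13.62647533416748) 0.06892655816268944
cover 1620 [ 0.52837865 -0.07082058  0.08116185]
((529.0206298828125, -73.24420928955078), (68.6448974609375, 76.44275665283203), 60.42487335205078) 0.08125133187114197
nest ((554.3507690429688, -143.9237518310547), (236.78541564941406, 290.2243347167969), 60.2264289855957) 0.051350731999748156
```

View pics/topcrop.png

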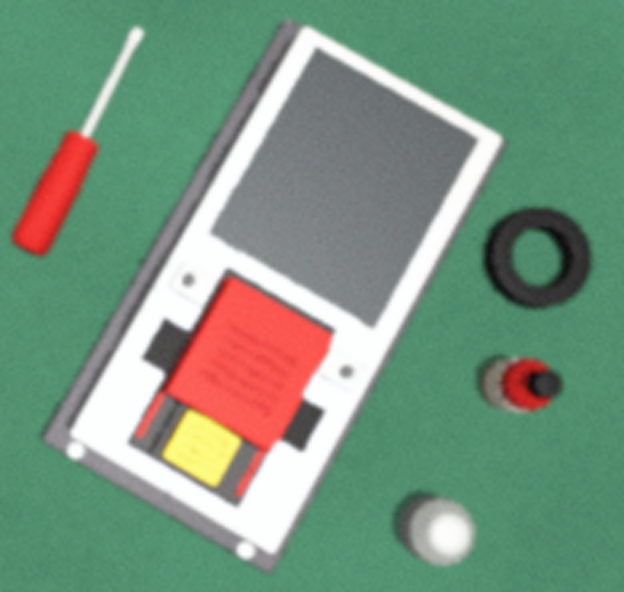

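```bash
python3 - <<'E'
from plant import robot
from h import *
c,im,d=load('top0'); P=pts(c,d)
m=np.zeros(d.shape,bool); m[235:285,270:325]=1
b,g,r=[im[...,i].astype(int) for i in range(3)]
y=m&(r>150)&(g>130)&(b<110); q=P[y]; print(y.sum(),im[259,298],np.median(q,0)); print(cv2.minAreaRect((q[:,:2]*1000).astype(np.float32)))
m=np.zeros(d.shape,bool); m[120:305,240:395]=1
m&=(P[...,2]>.046)&(P[...,2]<.055)
# restrict largest component
n,l,st,ce=cv2.connectedComponentsWithStats(m.astype(np.uint8)); k=1+st[1:,4].argmax()
q=P[l==k]; print('nest',cv2.minAreaRect((q[:,:2]*1000).astype(np.float32)))
s=robot.read_state(); T=R.from_rotvec(s['orientation']).as_matrix(); print(T.round(3))
th=np.deg2rad(-29.7); u=np.array([np.cos(th),np.sin(th),0])
print('tool x az',np.degrees(np.arctan2(T[1,0],T[0,0])))
tab=np.array([.529,-.0732,0])-.055*u; print('tab',tab)
print('shift tool', T.T@(tab+[0,0,.16]-s['tool_pos'])/.3)
E
```

```text
84 [129 250 253] [ 0.4872819  -0.04259441  0.06521926]
((480.83978271484375, -46.47962951660156), (38.15336990356445, 34.350521087646484), 60.31121826171875)
nest ((578.322998046875, -102.04061889648438), (140.23928833007812, 290.2321472167969), 60.206356048583984)
[[ 0.932  0.362 -0.   ]
 [ 0.362 -0.932  0.002]
 [ 0.    -0.002 -1.   ]]
tool x az 21.2463720189671
tab [ 0.48122527 -0.04594977  0.        ]
shift tool [ 1.4393443  -1.2739063   0.08629111]
```

The crop confirms the red cover, with the yellow tab at its near face. The nest gives a seat of (0.529,-0.0735) and a heading of about -29.7°, and the measured yellow pad agrees.

>>> drive_tool([
  {"tx": 0.72, "ty": -0.637, "tz": 0, "turn": 0.283, "jaw": 0},
  {"tx": 0.72, "ty": -0.637, "tz": 0, "turn": 0.283, "jaw": 0},
  {"tx": 0.72, "ty": -0.637, "tz": 0, "turn": 0.283, "jaw": 0},
  {"tx": 0.72, "ty": -0.637, "tz": 0, "turn": 0.283, "jaw": 0},
  {"tx": 0.72, "ty": -0.637, "tz": 0, "turn": 0.283, "jaw": 0},
  {"tx": 0.72, "ty": -0.637, "tz": 0, "turn": 0.283, "jaw": 0},
  {"tx": 0.72, "ty": -0.637, "tz": 0, "turn": 0.283, "jaw": 0},
  {"tx": 0.72, "ty": -0.637, "tz": 0, "turn": 0.283, "jaw": 0},
  {"tx": 0.72, "ty": -0.637, "tz": 0, "turn": 0.283, "jaw": 0},
], force=20)

```text
t: 1.0
tool_pos: [0.3493, -0.303, 0.1859]
orientation: [3.037, -0.802, -0.001]
force: [0.3, 0.4, 1.1]
opening: 0.0255
```

```bash
cat > st.py <<'E'
from plant import robot
from h import *
def st(z):
    s=robot.read_state(); T=R.from_rotvec(s['orientation']).as_matrix()
    th=np.deg2rad(-29.7); u=np.array([np.cos(th),np.sin(th),0]); w=np.array([-u[1],u[0],0])
    seat=np.array([.529,-.0735,0]); tab=seat-.055*u
    az=np.degrees(np.arctan2(T[1,0],T[0,0]))
    e=np.array(s['tool_pos'])-tab
    print('t',s['t'],'q',np.round(s['q'],2),'tcp',s['tool_pos'],'open',round(s['opening'],4),'F',np.round(s['force'],1))
    print('az',az,'tilt',np.degrees(np.arccos(-T[2,2])),'from tab: along',e@u,'lat',e@w,'turn cmd',(az+29.7)/180)
    print('shift to tab @z',T.T@(tab+[0,0,z]-s['tool_pos'])/.3)
E
python3 -c "from st import *; st(.15)"
```

```text
t 1.0 q [-0.83 -0.25  1.85 -0.    1.54  1.26] tcp [ 0.34928395 -0.30300889  0.18592503] open 0.0255 F [0.3 0.4 1.1]
az -29.59424811191145 tilt 0.025112580597255258 from tab: along 0.012605145447852826 lat -0.2884005345915621 turn cmd 0.0005875104893808233
shift to tab @z [-0.04019967 -0.96144102  0.11952361]
```

>>> drive_tool([
  {"tx": -0.04, "ty": -0.961, "tz": 0, "jaw": 0},
  {"tx": -0.04, "ty": -0.961, "tz": 0, "jaw": 0},
  {"tx": -0.04, "ty": -0.961, "tz": 0.08, "jaw": 0},
  {"tx": -0.04, "ty": -0.961, "tz": 0.12, "jaw": 0},
  {"tx": -0.04, "ty": -0.961, "tz": 0.12, "jaw": 0},
  {"tx": -0.04, "ty": -0.961, "tz": 0.12, "jaw": 0},
  {"tx": -0.04, "ty": -0.961, "tz": 0.12, "jaw": 0},
  {"tx": -0.04, "ty": -0.961, "tz": 0.12, "jaw": 0},
  {"tx": -0.04, "ty": -0.961, "tz": 0.12, "jaw": 0},
])

```text
schema error: expected keys jaw, tx, ty, tz, turn
```

```bash
python3 - <<'E'
from st import *
st(.08)
c,im,d=snap(robot,'wrist','w1'); print(c)
E
```

```text
t 1.0 q [-0.83 -0.25  1.85 -0.    1.54  1.26] tcp [ 0.34928395 -0.30300889  0.18592503] open 0.0255 F [0.3 0.4 1.1]
az -29.59424811191145 tilt 0.025112580597255258 from tab: along 0.012605145447852826 lat -0.2884005345915621 turn cmd 0.0005875104893808233
shift to tab @z [-0.04011576 -0.96149949  0.35285692]
{'fx': 325.32831546092126, 'fy': 325.32831546092126, 'cx': 257.61132757915954, 'cy': 190.52548475300242, 'eye': array([ 0.41768575, -0.34162188,  0.38420992]), 'attitude': array([ 1.49748098, -2.57249184, -0.36782195])}
```

View pics/w1.png

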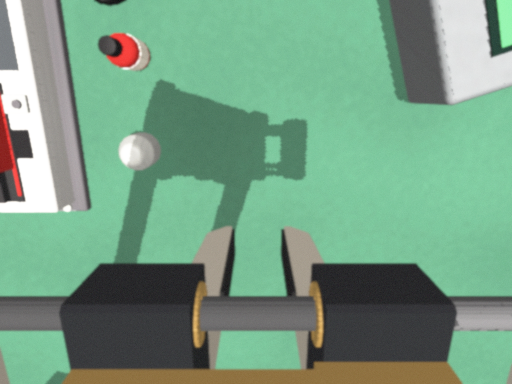

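The move was refused because the turn key was missing, so nothing moved. The wrist view from the old pose shows the fingers closing, and the nest at the left edge around (40,150). I'll resend with all the keys.

>>> drive_tool([
  {"tx": -0.04, "ty": -0.961, "tz": 0, "turn": 0, "jaw": 0},
  {"tx": -0.04, "ty": -0.961, "tz": 0, "turn": 0, "jaw": 0},
  {"tx": -0.04, "ty": -0.961, "tz": 0.08, "turn": 0, "jaw": 0},
  {"tx": -0.04, "ty": -0.961, "tz": 0.12, "turn": 0, "jaw": 0},
  {"tx": -0.04, "ty": -0.961, "tz": 0.12, "turn": 0, "jaw": 0},
  {"tx": -0.04, "ty": -0.961, "tz": 0.12, "turn": 0, "jaw": 0},
  {"tx": -0.04, "ty": -0.961, "tz": 0.12, "turn": 0, "jaw": 0},
  {"tx": -0.04, "ty": -0.961, "tz": 0.12, "turn": 0, "jaw": 0},
  {"tx": -0.04, "ty": -0.961, "tz": 0.12, "turn": 0, "jaw": 0},
])

```text
t: 1.95
tool_pos: [0.4818, -0.048, 0.1502]
orientation: [3.036, -0.807, -0.0]
force: [0.4, 0.3, -0.7]
opening: 0.0008
```

```bash
python3 - <<'E'
from st import *
st(.08)
c,im,d=snap(robot,'wrist','w2')
E
```

```text
t 1.95 q [-0.2  -0.17  1.85 -0.    1.46  1.89] tcp [ 0.48176134 -0.04796162  0.15024218] open 0.0008 F [ 0.4  0.3 -0.7]
az -29.760648565736965 tilt 0.03193311718854617 from tab: along 0.0013138024657949323 lat -0.0012213582986889515 turn cmd -0.0003369364763164739
shift to tab @z [-0.00439578 -0.00419649  0.23413808]
```

View pics/w2.png

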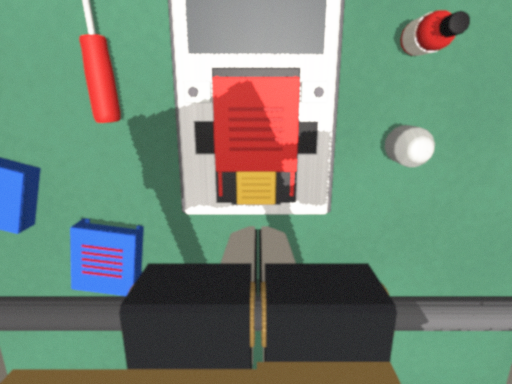

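The wrist view shows the red cover at (257,122), the yellow tab at (256,188) and the shut fingers at (258,240). The slide axis lies along the image columns. I'll cross-check the position with this camera.

```bash
python3 - <<'E'
from h import *
c,im,d=load('w2'); P=pts(c,d)
th=np.deg2rad(-29.7); u=np.array([np.cos(th),np.sin(th),0]); w=np.array([-u[1],u[0],0])
b,g,r=[im[...,i].astype(int) for i in range(3)]
roi=np.zeros(d.shape,bool); roi[60:212,190:325]=1
for n,m in (('tab',(r>120)&(g>80)&(b<90)),('cov',(r>120)&(g<90)&(b<90)&(P[...,2]>.074))):
    q=P[m&roi]; print(n,len(q),np.median(q[:,2]),cv2.minAreaRect((q[:,:2]*1000).astype(np.float32)))
    a=(q-[.529,-.0735,0]); print(np.percentile(a@u,[1,99]),np.percentile(a@w,[1,99]))
print(im[188,256])
E
```

```text
tab 1750 0.07006862868688515 ((513.9122924804688, -66.99459838867188), (73.91301727294922, 110.43941497802734), 60.322147369384766)
[-0.0683867   0.03808896] [-0.03754466  0.03105426]
cov 5269 0.07979898894984067 ((530.2227172851562, -73.33818054199219), (68.96073150634766, 75.57064056396484), 60.02371597290039)
[-0.03558231  0.03362259] [-0.03193477  0.03404353]
[ 73 182 223]
```

>>> drive_tool([
  {"tx": -0.004, "ty": -0.004, "tz": 0.12, "turn": 0, "jaw": 0},
  {"tx": -0.004, "ty": -0.004, "tz": 0.2, "turn": 0, "jaw": 0},
  {"tx": -0.004, "ty": -0.004, "tz": 0.24, "turn": 0, "jaw": 0},
  {"tx": -0.004, "ty": -0.004, "tz": 0.24, "turn": 0, "jaw": 0},
  {"tx": -0.004, "ty": -0.004, "tz": 0.24, "turn": 0, "jaw": 0},
])

```text
t: 2.5
tool_pos: [0.482, -0.0456, 0.0792]
orientation: [-3.036, 0.807, -0.002]
force: [-0.5, 0.3, -0.6]
opening: 0.0002
```

```bash
python3 -c "from st import *; st(.064)"
```

```text
t 2.5 q [-0.2  -0.11  1.93 -0.    1.32  1.89] tcp [ 0.48199794 -0.04559263  0.07924226] open 0.0002 F [-0.5  0.3 -0.6]
az -29.758049707288013 tilt 0.06750137032961914 from tab: along 0.00034558461260376206 lat 0.0009536449101817486 turn cmd -0.0003224983738222973
shift to tab @z [-0.00120595  0.00319754  0.05080509]
```

>>> drive_tool([
  {"tx": 0, "ty": 0.003, "tz": 0.02, "turn": 0, "jaw": 0},
  {"tx": 0, "ty": 0.003, "tz": 0.035, "turn": 0, "jaw": 0},
  {"tx": 0, "ty": 0.003, "tz": 0.045, "turn": 0, "jaw": 0},
  {"tx": 0, "ty": 0.003, "tz": 0.05, "turn": 0, "jaw": 0},
  {"tx": 0, "ty": 0.003, "tz": 0.05, "turn": 0, "jaw": 0},
  {"tx": 0, "ty": 0.003, "tz": 0.05, "turn": 0, "jaw": 0},
])

```text
t: 3.1
tool_pos: [0.4811, -0.0455, 0.0632]
orientation: [-3.037, 0.805, -0.0]
force: [0.2, 0.3, -0.1]
opening: 0.0006
```

```bash
python3 -c "from st import *; st(.064)"
```

```text
t 3.1 q [-0.2  -0.09  1.94  0.    1.29  1.89] tcp [ 0.48106243 -0.04553362  0.06321291] open 0.0006 F [ 0.2  0.3 -0.1]
az -29.68721874632772 tilt 0.0013448604426930548 from tab: along -0.0004962674859403907 lat 0.0005413914334477514 turn cmd 7.100696484600002e-05
shift to tab @z [ 0.00165386  0.00180496 -0.00262365]
```

At z = 63.2 mm I expected about 8 N, but the force reads about zero. I'll look before pushing.

```bash
python3 - <<'E'
from st import *
for n in ('scene','top','wrist'):
    c,im,d=snap(robot,n,n+'3')
a=load('scene3')[1][120:240,150:300]; b=load('wrist3')[1]
cv2.imwrite('pics/s3c.png',cv2.resize(a,None,fx=5,fy=5,interpolation=cv2.INTER_CUBIC))
st(.064)
s=robot.read_state(); print(s['wrist_torque'],s['joint_torque'])
E
```

```text
t 3.25 q [-0.2  -0.09  1.94 -0.    1.29  1.89] tcp [ 0.4811437  -0.0455849   0.06330919] open 0.0005 F [-0.5  1.2  0.7]
az -29.688936254024384 tilt 0.013769049642225233 from tab: along -0.0004002683995592043 lat 0.0005371147428439903 turn cmd 6.146525542008638e-05
shift to tab @z [ 0.00133441  0.00179047 -0.00230253]
[ 0.06203402  0.00430911 -0.01684191] [ 5.01902512e-03 -4.12912023e+01 -4.61196291e+01 -9.67220112e-03
 -7.71093671e-02 -5.32772742e-05]
```

View pics/s3c.png

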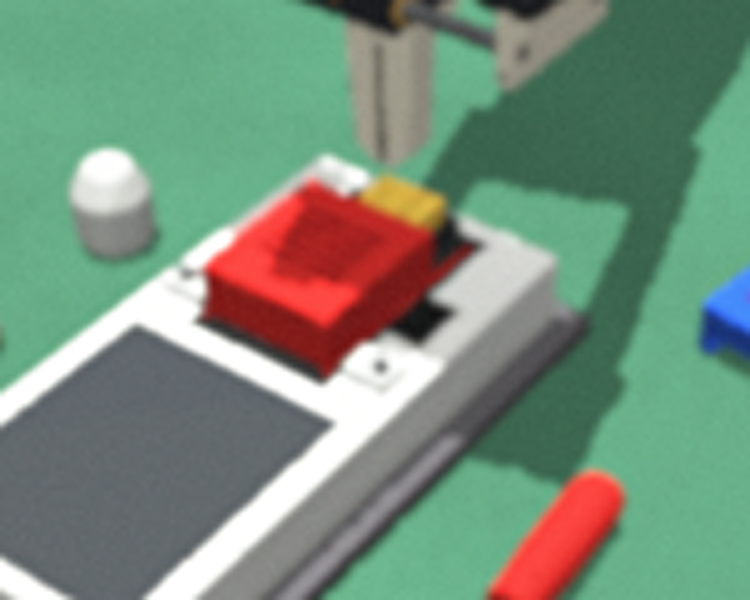

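View pics/wrist3.png

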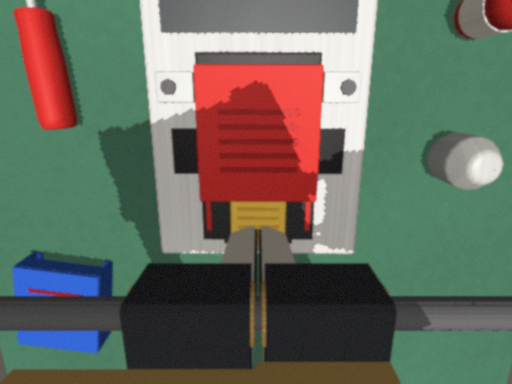

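The scene view shows the tip at crop (390,160) hanging above and behind the tab at crop (403,200), not on it. That contradicts the reported TCP. I'll measure the tip itself from depth.

```bash
python3 - <<'E'
from h import *
th=np.deg2rad(-29.7); u=np.array([np.cos(th),np.sin(th),0]); w=np.array([-u[1],u[0],0])
tab=np.array([.529,-.0735,0])-.055*u
def show(n,pp):
    c,im,d=load(n); P=pts(c,d)
    for (x,y) in pp:
        p=P[y,x]; e=p-tab; print(n,x,y,im[y,x],p.round(4),'al %.4f lat %.4f z %.4f'%(e@u,e@w,p[2]))
show('scene3',[(228,y) for y in range(136,164,2)])
show('scene3',[(230,160),(232,160),(192,174),(237,238) ])
show('wrist3',[(245,232),(268,232),(257,215),(257,235),(243,245),(235,240)])
c,im,d=load('top3');cv2.imwrite('pics/t3c.png',cv2.resize(im[190:320,230:400],None,fx=4,fy=4,interpolation=cv2.INTER_CUBIC))
E
```

```text
scene3 228 136 [140 156 159] [ 0.4919 -0.0447  0.1417] al 0.0086 lat 0.0066 z 0.1417
scene3 228 138 [139 154 159] [ 0.4907 -0.0451  0.1358] al 0.0076 lat 0.0057 z 0.1358
scene3 228 140 [139 154 158] [ 0.4882 -0.0456  0.129 ] al 0.0057 lat 0.0040 z 0.1290
scene3 228 142 [135 151 154] [ 0.4955 -0.0447  0.1288] al 0.0117 lat 0.0085 z 0.1288
scene3 228 144 [138 153 158] [ 0.4917 -0.0454  0.121 ] al 0.0087 lat 0.0059 z 0.1210
scene3 228 146 [136 151 155] [ 0.4923 -0.0455  0.1162] al 0.0093 lat 0.0062 z 0.1162
scene3 228 148 [133 150 153] [ 0.492  -0.0457  0.1107] al 0.0091 lat 0.0058 z 0.1107
scene3 228 150 [136 151 155] [ 0.4916 -0.0459  0.1051] al 0.0088 lat 0.0054 z 0.1051
scene3 228 152 [135 155 146] [ 0.4921 -0.046   0.1001] al 0.0093 lat 0.0056 z 0.1001
scene3 228 154 [125 169 130] [ 0.3638 -0.0654  0.0022] al -0.0925 lat -0.0748 z 0.0022
scene3 228 156 [ 82 176 202] [ 0.4681 -0.05    0.0717] al -0.0096 lat -0.0097 z 0.0717
scene3 228 158 [ 66 174 212] [ 0.4734 -0.0493  0.0699] al -0.0053 lat -0.0066 z 0.0699
scene3 228 160 [ 67 178 216] [ 0.4831 -0.0481  0.0714] al 0.0025 lat -0.00
[... 256 characters left out ...]
62 z 0.0706
scene3 192 174 [ 36  38 200] [ 0.5469 -0.1179  0.0759] al 0.0925 lat -0.0297 z 0.0759
scene3 237 238 [141 181 107] [ 6.533e-01 -9.900e-03 -3.000e-04] al 0.1315 lat 0.1168 z -0.0003
wrist3 245 232 [ 97 107 112] [ 0.4931 -0.0446  0.1041] al 0.0095 lat 0.0073 z 0.1041
wrist3 268 232 [ 89 102 107] [ 0.487  -0.055   0.1037] al 0.0093 lat -0.0047 z 0.1037
wrist3 257 215 [ 53 142 177] [ 0.4871 -0.0483  0.0696] al 0.0061 lat 0.0011 z 0.0696
wrist3 257 235 [23 57 71] [ 0.4881 -0.0489  0.1029] al 0.0073 lat 0.0011 z 0.1029
wrist3 243 245 [ 93 104 109] [ 0.4932 -0.0441  0.1191] al 0.0093 lat 0.0077 z 0.1191
wrist3 235 240 [ 93 103 108] [ 0.4955 -0.0407  0.1142] al 0.0096 lat 0.0119 z 0.1142
```

View pics/t3c.png

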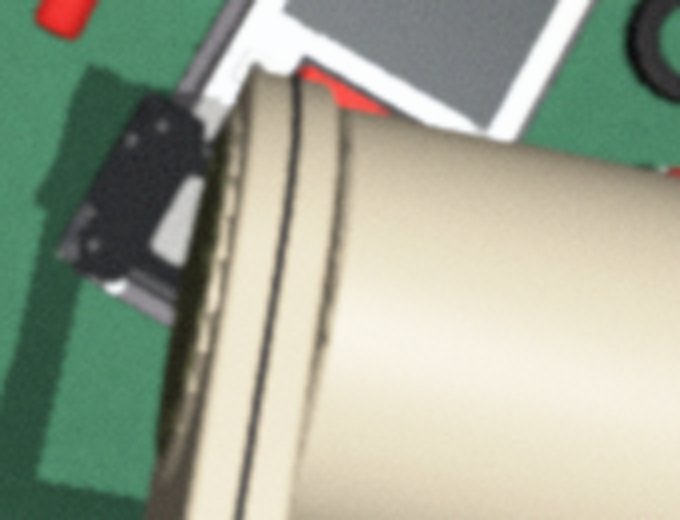

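```bash
python3 - <<'E'
from h import *
for n,pz in (('w1',.1859),('w2',.1502),('wrist3',.0633)):
    c,im,d=load(n); P=pts(c,d); 
    z=P[225:262,200:320,2]-pz; m=(z>-.03)&(z<.2)
    for y in (228,231,234,240,250,260):
        row=P[y,195:325,2]-pz; ok=row>-.0+ (0.02); dd=d[y,195:325]
        near=dd<.32
        print(n,y,near.sum(), 'tip-tcp z',np.round(np.percentile(row[near],[5,50,95]),4) if near.any() else '', 'depth',np.round(np.median(dd[near]),4) if near.any() else np.min(dd))
E
```

```text
w1 228 24 tip-tcp z [0.0341 0.0351 0.0358] depth 0.1759
w1 231 48 tip-tcp z [0.0352 0.0388 0.0399] depth 0.1724
w1 234 59 tip-tcp z [0.0392 0.0428 0.0438] depth 0.1686
w1 240 64 tip-tcp z [0.0442 0.0502 0.051 ] depth 0.1614
w1 250 74 tip-tcp z [0.0483 0.061  0.0622] depth 0.1511
w1 260 80 tip-tcp z [0.056  0.0706 0.0714] depth 0.1419
w2 228 24 tip-tcp z [0.0343 0.0351 0.036 ] depth 0.176
w2 231 46 tip-tcp z [0.0356 0.039  0.0399] depth 0.1722
w2 234 56 tip-tcp z [0.0398 0.0427 0.0437] depth 0.1686
w2 240 60 tip-tcp z [0.0472 0.0502 0.0512] depth 0.1614
w2 250 66 tip-tcp z [0.0583 0.0611 0.0617] depth 0.151
w2 260 74 tip-tcp z [0.0681 0.0707 0.0716] depth 0.1418
wrist3 228 130 tip-tcp z [-0.0139 -0.0046  0.0354] depth 0.2187
wrist3 231 130 tip-tcp z [-0.0142 -0.0042  0.0396] depth 0.2189
wrist3 234 130 tip-tcp z [-0.0139 -0.0039  0.0436] depth 0.2192
wrist3 240 130 tip-tcp z [-0.0145 -0.0037  0.0509] depth 0.2201
wrist3 250 130 tip-tcp z [-0.0142  0.0572  0.0616] depth 0.1552
wrist3 260 130 tip-tcp z [-0.0646  0.0694  0.0715] depth 0.1432
```

Both cameras put the real fingertip about 35 mm behind the reported TCP along the tool. The offset is the same in all three wrist views, and the scene depth gives a tip z of about 0.099. The reported tool z is therefore not the tip. I'll use the seen tip and descend on force, expecting contact at a reported z of about 0.035.

>>> drive_tool([
  {"tx": -0.007, "ty": 0.002, "tz": 0.03, "turn": 0, "jaw": 0},
  {"tx": -0.007, "ty": 0.002, "tz": 0.06, "turn": 0, "jaw": 0},
  {"tx": -0.007, "ty": 0.002, "tz": 0.07, "turn": 0, "jaw": 0},
  {"tx": -0.007, "ty": 0.002, "tz": 0.07, "turn": 0, "jaw": 0},
  {"tx": -0.007, "ty": 0.002, "tz": 0.07, "turn": 0, "jaw": 0},
])

```text
t: 3.75
tool_pos: [0.4787, -0.045, 0.0419]
orientation: [3.037, -0.805, -0.001]
force: [-0.3, 1.0, -0.0]
opening: 0.0006
```

```bash
python3 - <<'E'
from st import *
st(.0355)
for n in ('scene','wrist'): snap(robot,n,n+'4')
a=load('scene4')[1][120:240,150:300]
cv2.imwrite('pics/s4c.png',cv2.resize(a,None,fx=5,fy=5,interpolation=cv2.INTER_CUBIC))
E
```

```text
t 3.75 q [-0.2  -0.07  1.97 -0.    1.25  1.89] tcp [ 0.47874119 -0.04504827  0.0419434 ] open 0.0006 F [-0.3  1.  -0. ]
az -29.69314939904688 tilt 0.026966621878135935 from tab: along -0.0027530438356565016 lat -0.00018709267562135777 turn cmd 3.805889418399112e-05
shift to tab @z [ 0.00918641 -0.00062595  0.02147385]
```

View pics/s4c.png

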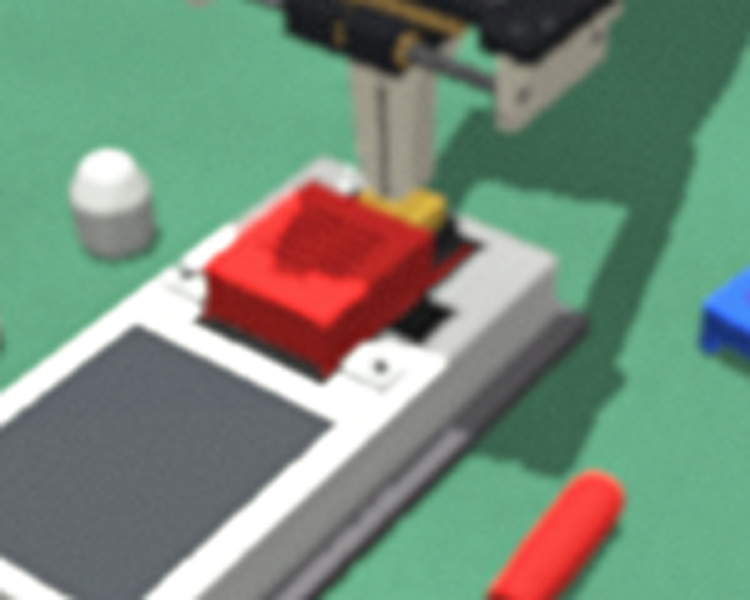

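View pics/wrist4.png

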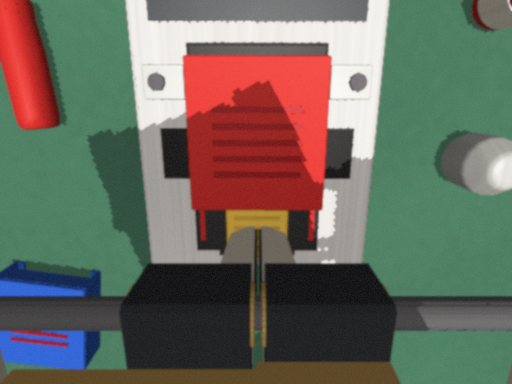

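```bash
python3 - <<'E'
from h import *
c,im,d=load('wrist4'); P=pts(c,d)
th=np.deg2rad(-29.7); u=np.array([np.cos(th),np.sin(th),0])
for (x,y) in [(170,268),(330,268),(170,280),(30,300),(480,300),(200,330)]:
    p=P[y,x]; print(x,y,p.round(4),d[y,x], 'along from tcp',(p-[.4787,-.045,0])@u)
c,im,d=load('scene4'); P=pts(c,d)
for y in range(124,164,3):
    print(y,[ (x,P[y,x].round(3).tolist()) for x in (215,226,250)])
E
```

```text
170 268 [ 0.5219 -0.0439  0.1671] 0.08222544 along from tcp 0.03697636537515027
330 268 [ 0.5015 -0.079   0.1664] 0.0829361 along from tcp 0.03661823600184294
170 280 [ 0.5208 -0.0446  0.1717] 0.07800777 along from tcp 0.03635810583612266
30 300 [ 0.5334 -0.0131  0.173 ] 0.07804215 along from tcp 0.03173060291102267
480 300 [ 0.4804 -0.1067  0.1734] 0.07752474 along from tcp 0.03205085674572866
200 330 [ 0.512  -0.0498  0.1829] 0.06862192 along from tcp 0.031337203414673755
124 [(215, [0.507, -0.068, 0.179]), (226, [0.513, -0.045, 0.184]), (250, [0.537, 0.006, 0.201])]
127 [(215, [0.506, -0.069, 0.171]), (226, [1.149, 0.052, 0.568]), (250, [0.55, 0.007, 0.202])]
130 [(215, [0.249, -0.118, 0.002]), (226, [0.518, -0.045, 0.172]), (250, [0.548, 0.007, 0.195])]
133 [(215, [0.263, -0.116, 0.0]), (226, [0.52, -0.044, 0.167]), (250, [0.548, 0.007, 0.188])]
136 [(215, [0.278, -0.114, 0.0]), (226, [0.486, -0.05, 0.138]), (250, [0.549, 0.007, 0.182])]
139 [(215, [0.295, -0.111, 0.002]), (226, [0.485, -0.05, 0.129]), (250, [0.55, 0.007, 0.175])]
142 [(215, [0.31, -0.109, 0.001]), (226, [0.483, -0.051, 0.12]), (250, [0.551, 0.007, 0.169])]
145 [(215, [0.325, -0.106, 0.002]), (226, [0.483, -0.051, 0.112]), (250, [0.314, -0.011, 0.001])]
148 [(215, [0.338, -0.104, 0.001]), (226, [0.486, -0.051, 0.106]), (250, [0.329, -0.01, 0.001])]
151 [(215, [0.42, -0.089, 0.049]), (226, [0.483, -0.052, 0.096]), (250, [0.345, -0.008, 0.003])]
154 [(215, [0.434, -0.087, 0.051]), (226, [0.485, -0.052, 0.089]), (250, [0.355, -0.007, 0.0])]
157 [(215, [0.487, -0.077, 0.081]), (226, [0.482, -0.052, 0.079]), (250, [0.371, -0.006, 0.002])]
160 [(215, [0.499, -0.075, 0.081]), (226, [0.483, -0.053, 0.071]), (250, [0.385, -0.005, 0.002])]
163 [(215, [0.508, -0.074, 0.08]), (226, [0.508, -0.049, 0.082]), (250, [0.394, -0.004, -0.001])]
```

The gripper body is about 89 mm above the tip, so it clears the cover. Descending to contact.

>>> drive_tool([
  {"tx": 0, "ty": 0, "tz": 0.015, "turn": 0, "jaw": 0},
  {"tx": 0, "ty": 0, "tz": 0.025, "turn": 0, "jaw": 0},
  {"tx": 0, "ty": 0, "tz": 0.033, "turn": 0, "jaw": 0},
  {"tx": 0, "ty": 0, "tz": 0.033, "turn": 0, "jaw": 0},
  {"tx": 0, "ty": 0, "tz": 0.033, "turn": 0, "jaw": 0},
])

```text
t: 4.35
tool_pos: [0.4797, -0.0452, 0.033]
orientation: [-3.037, 0.805, -0.002]
force: [-0.3, 0.7, 6.8]
opening: 0.0004
```

```bash
python3 -c "from st import *; st(.0295)"
```

```text
t 4.35 q [-0.2  -0.06  1.97  0.    1.23  1.89] tcp [ 0.47967124 -0.04522211  0.03296411] open 0.0004 F [-0.3  0.7  6.8]
az -29.695422888451596 tilt 0.08271880419604923 from tab: along -0.0018590368589802596 lat 0.0001227035546886661 turn cmd 2.5428397491131547e-05
shift to tab @z [0.006181   0.00041498 0.01155528]
```

Contact: 6.8 N, which is about 4.5 mm in. I'll press slightly more and check.

>>> drive_tool([
  {"tx": 0, "ty": 0, "tz": 0.005, "turn": 0, "jaw": 0},
  {"tx": 0, "ty": 0, "tz": 0.005, "turn": 0, "jaw": 0},
  {"tx": 0, "ty": 0, "tz": 0.005, "turn": 0, "jaw": 0},
])

```text
t: 4.65
tool_pos: [0.4797, -0.0452, 0.0316]
orientation: [-3.037, 0.805, -0.002]
force: [-1.1, 0.9, 7.6]
opening: 0.0007
```

```bash
python3 - <<'E'
from st import *
F=[]
st(.031)
snap(robot,'wrist','wrist5'); st(.031)
c,im,d=load('wrist5'); P=pts(c,d)
q=P[212:226,235:280]; b,g,r=[im[212:226,235:280,i].astype(int) for i in range(3)]
m=(g>70)&(r>100)&(b<100); print('tab z (wrist cal, offset?)',np.median(q[m][:,2]) if m.any() else None)
E
```

```text
t 4.65 q [-0.2  -0.06  1.97  0.    1.22  1.89] tcp [ 0.47966988 -0.04521135  0.03161626] open 0.0007 F [-1.1  0.9  7.6]
az -29.691808115464337 tilt 0.08292309770003398 from tab: along -0.0018655549576378516 lat 0.0001313784140976622 turn cmd 4.551046964256974e-05
shift to tab @z [0.00621564 0.00043979 0.00206248]
t 4.7 q [-0.2  -0.06  1.97  0.    1.22  1.89] tcp [ 0.47961534 -0.04519403  0.03159725] open 0.0004 F [-0.7  0.7  8.7]
az -29.6949803157122 tilt 0.07742329767881699 from tab: along -0.0019215079455002996 lat 0.00011939903927556448 turn cmd 2.7887134932215296e-05
shift to tab @z [0.00640247 0.00039952 0.00199872]
tab z (wrist cal, offset?) 0.06412336608467205
```

View pics/wrist5.png

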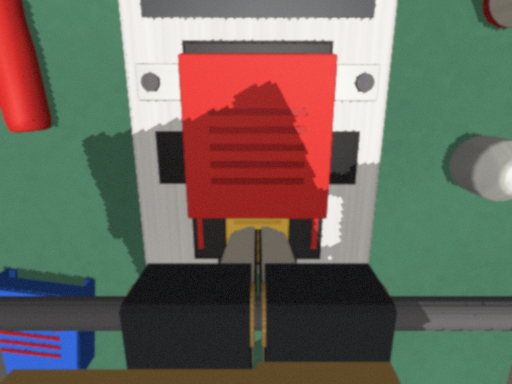

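The tab is down to z of about 64.1 mm (5.9 mm in) with 8 N on the tip, and the cover is still home at wrist rows 55-217. Now I'll push along +x slowly.

>>> drive_tool([
  {"tx": 0.01, "ty": 0, "tz": 0, "turn": 0, "jaw": 0},
  {"tx": 0.02, "ty": 0, "tz": 0, "turn": 0, "jaw": 0},
  {"tx": 0.03, "ty": 0, "tz": 0, "turn": 0, "jaw": 0},
  {"tx": 0.04, "ty": 0, "tz": 0, "turn": 0, "jaw": 0},
  {"tx": 0.05, "ty": 0, "tz": 0, "turn": 0, "jaw": 0},
  {"tx": 0.055, "ty": 0, "tz": 0, "turn": 0, "jaw": 0},
  {"tx": 0.055, "ty": 0, "tz": 0, "turn": 0, "jaw": 0},
])

```text
t: 5.4
tool_pos: [0.4925, -0.0526, 0.0311]
orientation: [-3.036, 0.805, 0.003]
force: [-7.1, 3.5, 10.9]
opening: 0.0005
```

```bash
python3 - <<'E'
from st import *
st(.0316); snap(robot,'wrist','wrist6')
E
```

```text
t 5.4 q [-0.21 -0.02  1.93  0.    1.23  1.88] tcp [ 0.49253475 -0.05262948  0.03112683] open 0.0005 F [-7.1  3.5 10.9]
az -29.68618937436583 tilt 0.12155121389886965 from tab: along 0.012984658638428305 lat 6.176831844636059e-05 turn cmd 7.672569796759947e-05
shift to tab @z [-0.04328549  0.00019536 -0.00148546]
```

View pics/wrist6.png

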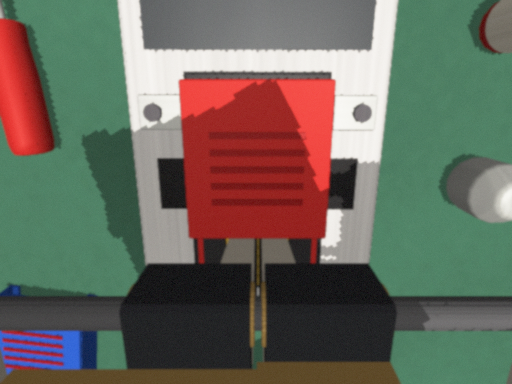

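```bash
cat > cov.py <<'E'
from h import *
th=np.deg2rad(-29.7); u=np.array([np.cos(th),np.sin(th),0]); w=np.array([-u[1],u[0],0])
def cov(tag,lo=.074):
    c,im,d=load(tag); P=pts(c,d); b,g,r=[im[...,i].astype(int) for i in range(3)]
    m=(r>90)&(g<90)&(b<90)&(P[...,2]>lo)&(P[...,2]<.086)
    m[:,:130]=0; m[:,390:]=0
    n,l,s,_=cv2.connectedComponentsWithStats(m.astype(np.uint8)); k=1+s[1:,4].argmax()
    q=P[l==k]; a=q-[.529,-.0735,0]; print(tag,'rect',s[k],'z',np.median(q[:,2]).round(4),'ctr along',(np.percentile(a@u,[.5,99.5]).round(4)),'mid',np.mean(np.percentile(a@u,[.5,99.5])).round(4),'lat',np.mean(np.percentile(a@w,[.5,99.5])).round(4), cv2.minAreaRect((q[:,:2]*1000).astype(np.float32)))
E
python3 -c "
from cov import *
cov('w2');cov('wrist5');cov('wrist6')"
```

```text
w2 rect [ 213   79   85   93 5227] z 0.0798 ctr along [-0.0363  0.0351] mid -0.0006 lat 0.0008 ((529.7351684570312, -72.92739868164062), (68.98587799072266, 74.05631256103516), 60.43326187133789)
wrist5 rect [  179    53   157   166 24310] z 0.0798 ctr along [-0.0359  0.0387] mid 0.0014 lat 0.0006 ((530.3291625976562, -73.54075622558594), (69.34812927246094, 76.5954818725586), 60.538108825683594)
wrist6 rect [  180    79   154   161 23149] z 0.0798 ctr along [-0.0314  0.0435] mid 0.0061 lat 0.0007 ((533.4191284179688, -75.30657958984375), (69.16117858886719, 77.74636840820312), 60.300296783447266)
```

The cover has slid about 4.6 mm with the tab held in, and it moves freely. Continuing.

>>> drive_tool([
  {"tx": 0.01, "ty": 0, "tz": 0, "turn": 0, "jaw": 0},
  {"tx": 0.02, "ty": 0, "tz": 0, "turn": 0, "jaw": 0},
  {"tx": 0.03, "ty": 0, "tz": 0, "turn": 0, "jaw": 0},
  {"tx": 0.045, "ty": 0, "tz": -0.002, "turn": 0, "jaw": 0},
  {"tx": 0.06, "ty": 0, "tz": -0.002, "turn": 0, "jaw": 0},
  {"tx": 0.075, "ty": 0, "tz": -0.002, "turn": 0, "jaw": 0},
  {"tx": 0.09, "ty": 0, "tz": -0.002, "turn": 0, "jaw": 0},
  {"tx": 0.105, "ty": 0, "tz": -0.002, "turn": 0, "jaw": 0},
  {"tx": 0.12, "ty": 0, "tz": -0.002, "turn": 0, "jaw": 0},
  {"tx": 0.135, "ty": 0, "tz": -0.002, "turn": 0, "jaw": 0},
  {"tx": 0.15, "ty": 0, "tz": -0.002, "turn": 0, "jaw": 0},
  {"tx": 0.15, "ty": 0, "tz": -0.002, "turn": 0, "jaw": 0},
])

```text
t: 6.65
tool_pos: [0.5329, -0.0759, 0.0314]
orientation: [3.037, -0.805, 0.001]
force: [-0.3, -0.4, -0.2]
opening: 0.001
```

```bash
python3 - <<'E'
from st import *
from cov import cov
st(.0316); snap(robot,'wrist','wrist7'); cov('wrist7')
E
```

```text
t 6.65 q [-0.24  0.1   1.82 -0.    1.23  1.85] tcp [ 0.53287182 -0.07592855  0.03137925] open 0.001 F [-0.3 -0.4 -0.2]
az -29.70797897052708 tilt 0.02416943288114875 from tab: along 0.059566430867716416 lat -0.0001911881068282589 turn cmd -4.432761403933622e-05
shift to tab @z [-0.19855453 -0.00060968 -0.0008192 ]
wrist7 rect [  180    77   153   162 22140] z 0.0791 ctr along [0.016  0.0905] mid 0.0532 lat 0.0006 ((574.3599853515625, -98.53172302246094), (68.77249145507812, 78.43256378173828), 60.28709030151367)
```

View pics/wrist7.png

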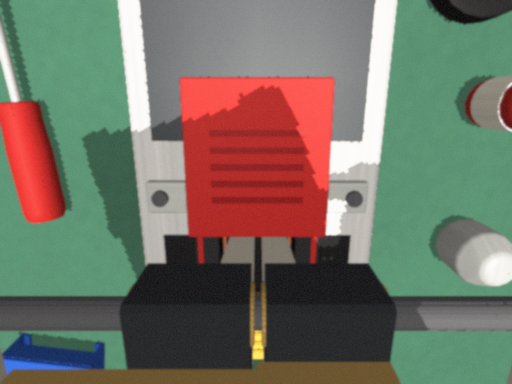

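The cover has moved about 52 mm and is straight. Pushing on about 38 mm, slowing at the end.

>>> drive_tool([
  {"tx": 0.015, "ty": 0, "tz": 0, "turn": 0, "jaw": 0},
  {"tx": 0.03, "ty": 0, "tz": 0, "turn": 0, "jaw": 0},
  {"tx": 0.045, "ty": 0, "tz": 0, "turn": 0, "jaw": 0},
  {"tx": 0.06, "ty": 0, "tz": 0, "turn": 0, "jaw": 0},
  {"tx": 0.075, "ty": 0, "tz": 0, "turn": 0, "jaw": 0},
  {"tx": 0.09, "ty": 0, "tz": 0, "turn": 0, "jaw": 0},
  {"tx": 0.1, "ty": 0, "tz": 0, "turn": 0, "jaw": 0},
  {"tx": 0.11, "ty": 0, "tz": 0, "turn": 0, "jaw": 0},
  {"tx": 0.12, "ty": 0, "tz": 0, "turn": 0, "jaw": 0},
  {"tx": 0.13, "ty": 0, "tz": 0, "turn": 0, "jaw": 0},
  {"tx": 0.13, "ty": 0, "tz": 0, "turn": 0, "jaw": 0},
])

```text
t: 7.8
tool_pos: [0.5666, -0.0951, 0.0314]
orientation: [3.037, -0.805, 0.001]
force: [0.5, -0.9, -1.2]
opening: 0.0008
```

```bash
python3 - <<'E'
from st import *
from cov import cov
st(.0316); snap(robot,'wrist','wrist8'); cov('wrist8',.07)
E
```

```text
t 7.8 q [-0.26  0.19  1.72 -0.    1.24  1.83] tcp [ 0.56656642 -0.09509931  0.03137641] open 0.0008 F [ 0.5 -0.9 -1.2]
az -29.69786780017372 tilt 0.02162214650004724 from tab: along 0.09833294468235429 lat -0.0001492359070575099 turn cmd 1.1845554590432054e-05
shift to tab @z [-0.32777616 -0.00050967 -0.00086867]
wrist8 rect [  182    86   146   152 16589] z 0.0778 ctr along [0.0542 0.1238] mid 0.089 lat 0.0011 ((606.4707641601562, -116.22325134277344), (69.30155181884766, 73.97657775878906), 63.46428298950195)
```

View pics/wrist8.png

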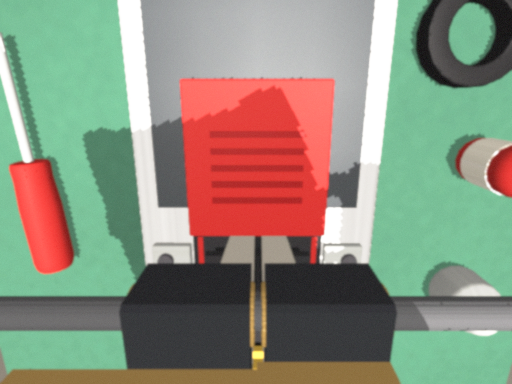

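The cover top is now at 77.8 mm, so it has dropped the 2 mm onto the plate after about 90 mm of slide. Backing off straight, then up.

>>> drive_tool([
  {"tx": -0.015, "ty": 0, "tz": 0, "turn": 0, "jaw": 0},
  {"tx": -0.03, "ty": 0, "tz": 0, "turn": 0, "jaw": 0},
  {"tx": -0.04, "ty": 0, "tz": -0.03, "turn": 0, "jaw": 0},
  {"tx": -0.04, "ty": 0, "tz": -0.15, "turn": 0, "jaw": 0},
  {"tx": -0.04, "ty": 0, "tz": -0.3, "turn": 0, "jaw": 0},
  {"tx": -0.1, "ty": 0, "tz": -0.45, "turn": 0, "jaw": 0},
  {"tx": -0.3, "ty": 0.2, "tz": -0.5, "turn": 0, "jaw": 0},
  {"tx": -0.4, "ty": 0.35, "tz": -0.5, "turn": 0, "jaw": 0},
  {"tx": -0.4, "ty": 0.5, "tz": -0.5, "turn": 0, "jaw": 0},
  {"tx": -0.4, "ty": 0.65, "tz": -0.5, "turn": 0, "jaw": 0},
  {"tx": -0.4, "ty": 0.8, "tz": -0.5, "turn": 0, "jaw": 0},
  {"tx": -0.4, "ty": 0.8, "tz": -0.5, "turn": 0, "jaw": 0},
])

```text
t: 9.05
tool_pos: [0.3408, -0.2466, 0.1824]
orientation: [3.034, -0.809, 0.002]
force: [0.1, -0.0, -0.2]
opening: 0.0006
```

```bash
python3 - <<'E'
from st import *
st(.1)
for n in ('scene','top'): snap(robot,n,n+'9')
c,im,d=load('top9');P=pts(c,d);cv2.imwrite('pics/t9c.png',cv2.resize(im[110:310,225:435],None,fx=2.9,fy=2.9,interpolation=cv2.INTER_CUBIC))
a=load('scene9')[1][110:290,80:310];cv2.imwrite('pics/s9c.png',cv2.resize(a,None,fx=3.3,fy=3.3,interpolation=cv2.INTER_CUBIC))
u=np.array([np.cos(np.radians(-29.7)),np.sin(np.radians(-29.7)),0])
b,g,r=[im[...,i].astype(int) for i in range(3)]
m=(r>110)&(g<90)&(b<90)&(P[...,2]>.07); m[:,:270]=0;m[:,385:]=0;q=P[m]
print(len(q),cv2.minAreaRect((q[:,:2]*1000).astype(np.float32)),np.percentile(q[:,2],[5,50,95]),(q.mean(0)-[.529,-.0735,0])@u)
m=np.zeros(d.shape,bool);m[235:285,270:325]=1;m&=(r>150)&(g>130)&(b<140);print('tab z',np.median(P[m][:,2]),m.sum())
E
```

```text
t 9.05 q [-0.75 -0.38  1.96 -0.    1.56  1.34] tcp [ 0.3408036  -0.24655176  0.18244709] open 0.0006 F [ 0.1 -0.  -0.2]
az -29.84880218227339 tilt 0.14893671641904863 from tab: along -0.022733334746538235 lat -0.24356174981184892 turn cmd -0.0008266787904077175
shift to tab @z [ 0.07312779 -0.81253208  0.27358946]
1451 ((559.5753784179688, -66.35208129882812), (80.95785522460938, 228.5758819580078), 43.77869415283203) [0.07685238 0.07919784 0.08130386] 0.08829378325524856
tab z 0.07064839534851935 446
```

View pics/t9c.png

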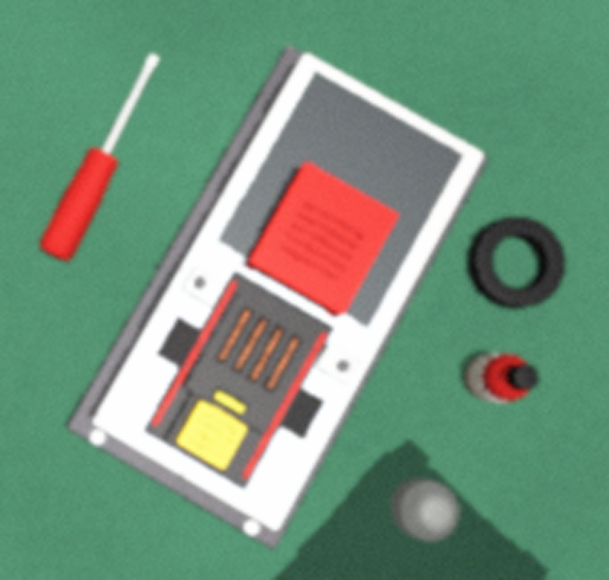

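View pics/s9c.png

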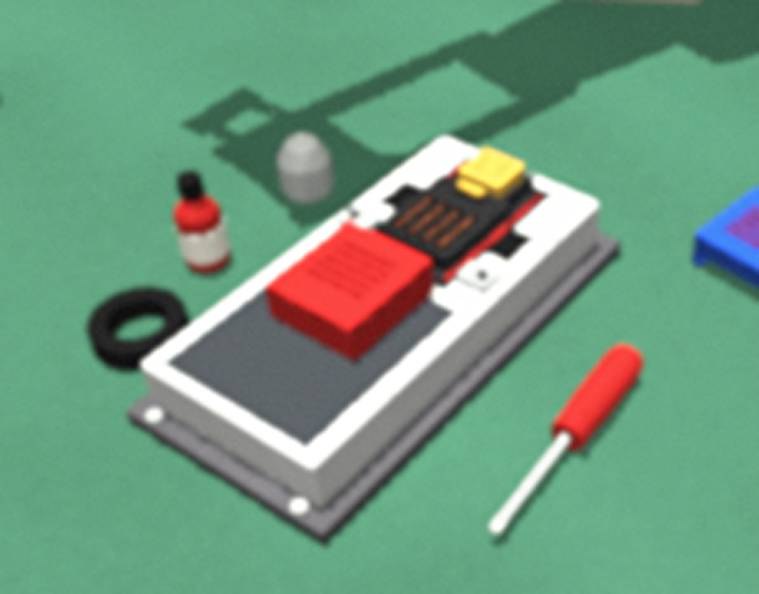

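The top view shows the contacts bared at crop (260,350) and the tab back out at (212,435). The cover lies flat on the plate at (323,238), and the surrounding things look unmoved. The robot is clear, so I'm handing in.

```bash
python3 -c "
from plant import robot
print(robot.close_job())"
```

```text
the job is handed in; nothing more can be done
None
```

The contacts are bared and the job is handed in. I pressed the yellow tab about 5.9 mm in (8 N) and held it there until the red cover had started to slide. I then pushed the cover about 89 mm along the rails, off their end.

**Last checks:**
- **Cover:** the wrist view just before I backed off put its top at 77.8 mm, which is the 2 mm drop onto the nest plate. The last pictures show it lying flat.
- **Tab:** it is back out, at about 70.6 mm.
- **Other things:** the screwdriver, bottle, chuck and tape look where they were; I judged this by eye only.
- **Robot:** it is clear, with no force on the wrist. I backed off at about 9 s of the 32 s allowed.

**What disagreed or failed:**
- **Reported tool height:** the real fingertip was about 35 mm higher than `tool_pos` said. The first press therefore stopped in the air, with no force. I used the camera depth and the contact force from then on.
- **Refused move:** one move was refused for a missing "turn" key, and nothing moved.
- **Final top-view fit:** the box fit also caught other red pixels and its size was meaningless. I relied on its mean position (about 88 mm), the wrist measurement and the pictures.

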